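Re-order a bayonet sieve column

TASK

The small sieve column was begun with the wrong sieve on its receiver. Take that one off, parking it on the free cork stand, and build the column properly: the fine mesh sieve at the bottom on the receiver, the medium one (many small holes) on it, the coarse one (few large holes) on top, each dropped fully home in its bayonet and turned clockwise, as seen from above, until its index lines stand over those below. Finish by putting the knobbed lid on the coarse sieve, and let go of everything.

Things in the scene. Friction and masses are not known exactly. Their poses are not given: they have to be found in the camera images.
- fine_sieve: Shortest sieve stage: aluminium barrel 60 mm across, 34 mm tall from shoulder to rim, close wire mesh 13 mm below the rim. Origin: centre of the shoulder (barrel underside), z up. Below it a spigot 41 mm across goes down 9.5 mm (foot 35 mm) with bayonet lugs at +x and -x, 47 mm over them. Mouth: socket with black index lines at +x and -x, as on the receiver. A half turn about z is the same.
- medium_sieve: Middle sieve stage, made as the fine one but 42 mm tall from shoulder to rim, with a steel plate with many 4 mm holes. Origin and axes as on the fine sieve. To fit any stage: its x axis along the y axis of the part below (up to 20 degrees off is free, either way round; 2 mm play sideways), lower it until its shoulder rests on the rim, turn it, release.
- coarse_sieve: Tallest sieve stage, made as the fine one but 50 mm tall from shoulder to rim, with a steel plate with a few 8 mm holes. Origin and axes as on the fine sieve. Turning: a quarter turn clockwise seen from above, until its x axis lies along the x of the part below; a stop comes about 4 degrees later. It may be up to 2 mm high while turning. Locked stages below are held by their stops.
- lid: Aluminium disc, 60 mm across, 4 mm thick, with a black knob 22 mm across, gripped 13 to 29 mm above the origin. Origin: centre of the disc's underside, z up; below it a plain plug 38 mm across (foot 33 mm) reaches 8 mm down. It lies on the worktop on its plug. It drops into a sieve's mouth until the disc rests on the rim, and does not lock.
- receiver: Fixed catch cup, 60 mm across, on a grey foot 104 mm across and 12.5 mm high. Origin: centre of the foot's underside; rim 32 mm above. Mouth: bore 54 mm, catches 3 mm thick over +x and -x (80 degrees each, 45 mm between them, index lines on top), gaps over +y and -y. At the start the coarse or the medium sieve stands in it, not turned (its x near this y): it lifts straight out.
- pad_a: Fixed round cork stand, 76 mm across, 22.5 mm high, origin at the centre of its underside. A sieve stands on it on the foot of its spigot, its origin then 32 mm above the worktop. Two stands hold a sieve at the start, the third is free.
- pad_b: Fixed round cork stand, 76 mm across, 22.5 mm high, origin at the centre of its underside. A sieve stands on it on the foot of its spigot, its origin then 32 mm above the worktop. Two stands hold a sieve at the start, the third is free.
- pad_c: Fixed round cork stand, 76 mm across, 22.5 mm high, origin at the centre of its underside. A sieve stands on it on the foot of its spigot, its origin then 32 mm above the worktop. Two stands hold a sieve at the start, the third is free.
Mind the look-alikes: they are no part of the job. Of the things shaped like the receiver, the grey one is meant.

How it is judged:
On the way:
1. the sieve that stood in the receiver is set down on a cork stand: coarse and medium both stand on stands ((horizontal distance between coarse_sieve and pad_a below 0.025 m or horizontal distance between coarse_sieve and pad_b below 0.025 m or horizontal distance between coarse_sieve and pad_c below 0.025 m) and height (world z) of each of coarse_sieve, medium_sieve below 0.035 m and angle between each of coarse_sieve, medium_sieve's own z axis and vertical below 0.08 rad and linear speed of each of coarse_sieve, medium_sieve below 0.02 m/s and (horizontal distance between medium_sieve and pad_a below 0.025 m or horizontal distance between medium_sieve and pad_b below 0.025 m or horizontal distance between medium_sieve and pad_c below 0.025 m)), for 0.2 s.
At the end, for the whole second after the job is handed in: Fine sieve on receiver, medium on fine, coarse on medium: each centred within 5 mm, shoulder on the rim within 3 mm, upright within 4.5 degrees, index lines within 19 degrees of those below; lid on the coarse sieve, centred within 6 mm, disc on the rim within 3 mm; all released and at rest (horizontal distance between fine_sieve and receiver below 0.005 m and z of fine_sieve in the frame of receiver between 0.029 and 0.035 m and angle between each of fine_sieve, medium_sieve, coarse_sieve, lid's own z axis and vertical below 0.08 rad and linear speed of each of fine_sieve, medium_sieve, coarse_sieve, lid below 0.02 m/s and angle between the x axis of fine_sieve and the x axis of receiver, either way round below 0.33 rad and horizontal distance between medium_sieve and fine_sieve below 0.005 m and z of medium_sieve in the frame of fine_sieve between 0.031 and 0.037 m and angle between the x axis of medium_sieve and the x axis of fine_sieve, either way round below 0.33 rad and horizontal distance between coarse_sieve and medium_sieve below 0.005 m and z of coarse_sieve in the frame of medium_sieve between 0.039 and 0.045 m and angle between the x axis of coarse_sieve and the x axis of medium_sieve, either way round below 0.33 rad and horizontal distance between lid and coarse_sieve below 0.006 m and z of lid in the frame of coarse_sieve between 0.047 and 0.053 m); the robot touches nothing.
It also fails if it takes over 144 s, if anything falls off the work surface, if the arm or the gripper's body presses on something with over 40 N, if the wrist force passes 120 N, or if a joint passes its speed limit or range.

ROBOT

A 7-joint arm with a two-finger parallel gripper is mounted at the origin on a cart in front of the work surface, level with it; the furniture and walls round the work are solid. World frame = base frame: x ahead of the robot, y to its left, z up, the work surface at z = 0. Lengths are in m, angles in rad, forces in N, time in s.
With the tool pointing down it reaches from about 0.425 to 0.925 m from the base axis. Payload 6.8 kg.
Tool frame: the origin (TCP) lies on the front face of the gripper's body, between the roots of the fingers; the fingertips stand 73 mm ahead of it and the grasp point (between the pads) lies 54 mm ahead of it (env.nose_length is the distance from the TCP to the fingertips, in m); z points along the fingers, y is the direction in which the jaws open and shut (so a half turn about z gives the same grasp; the last joint's range is limited). The gripper opens to 85 mm and grips with 20 to 120 N. Pads are 22 mm wide; open, the fingers measure 114 mm over their backs; the gripper's body (76 mm by 85 mm) begins 54 mm behind the grasp point. The pads swing forward as they close: fully open they stand 13 mm farther back than shut.
Start: joints at [1.088, 0.477, 0.022, 1.555, -0.011, 1.109, -0.083], TCP at [0.247, -0.628, 0.304] pointing down, gripper open.
Joint ranges: [-2.96, 2.96], [-0.34, 2.1], [-1.41, 1.46], [0.24, 2.44], [-1.37, 4.51], [0.17, 1.92], [-2.96, 2.96]. Speed limits (rad/s): [2.39, 2.39, 3.14, 3.14, 3.14, 3.14, 3.14].

INTERFACE

Orientations are given as a unit quaternion [w, x, y, z].
In Python, from cell import env, kin, camera, calibration, job gives the robot as it stands. The module is installed in compiled form; this text tells all that it offers. Calls block until the motion is done:
- env.reach(position, orientation): joint-space move of the TCP to a pose.
- env.movel(position, velocity=0.15, rot=None, stop_force=None): straight line of the TCP; rot=None keeps the orientation; velocity is the mean speed in m/s. With stop_force (N) it stops when the force on the tool has changed by that much, and returns True; else False.
- env.goto_joints(angles): joint-space move.
- env.grip(opening, f_grip=None): finger opening in m; f_grip is the grip in N (None keeps the last); returns when the fingers have stopped.
- env.dwell(seconds).
- kin.inverse_kinematics(position, orientation): joint angles nearest the present ones, or None.
- env.get_state(): the state.
- camera(name): name is "scene" or "top" or "wrist"; returns (picture, depth): 420x560x3 uint8, blue, green, red; 420x560 float32, m along the optical axis (not along the pixel's ray), 0 where there is no reading.
- calibration(name): a dict with "fx", "fy", "cx", "cy" (pixels), "rvec" (rotation vector, rad) and "tvec" (3), from world to camera coordinates, as OpenCV has them. Camera axes: x right, y down, z forward; pixel columns grow to the right and rows downward; lengths in m; the calibration is good to about 2 mm. A picture is of the moment at which its call begins: read the wrist's pose just before it. calibration takes no time and is no camera call; for the wrist camera it gives the pose at the moment of the call.
A pose or a line that the arm cannot do raises env.PlanningError and nothing moves.
- job.job_done(): hands the job in, once; it reports no verdict.
The state is a dict: "time": time; "qpos": joint angles; "joint_velocities": joint speeds; "joint_torque": joint torques, N m; "tcp_pos": TCP position; "orientation": TCP orientation; "force": force on the tool from outside, world axes, zero at the start; "torque": the same for the moment, N m; "opening": finger opening in m.
Only numpy, scipy, OpenCV 4.12 (cv2) and the standard library are available. Lean on these libraries where they do the work, as an engineer would, in place of code of your own. Each camera call takes 0.05 s, during which the arm holds its last target. There are 200 camera calls.

## Working session

There is one attempt and no reset: what is moved stays moved. The work goes in short steps, each a Python script; the robot and the scene stay as the last script left them, time stands still between calls to the robot, and variables do not carry over. Pictures are saved under pics/ and viewed, about 12 in all and at most 16, crops included, and the job is handed in when it is done.

```bash
mkdir -p pics; cat > h.py <<'E'
import numpy as np, cv2
from cell import env, kin, camera, calibration, job
def shot(name, fn):
    c=calibration(name); im,d=camera(name); cv2.imwrite('pics/'+fn+'.png',im); np.savez('pics/'+fn+'.npz',im=im,d=d,**{k:np.array(v) for k,v in c.items()}); return im,d,c
def ray(c,u,v,z):
    R=cv2.Rodrigues(np.array(c['rvec'],float))[0]; t=np.array(c['tvec'],float).ravel()
    o=-R.T@t; r=R.T@np.array([(u-c['cx'])/c['fx'],(v-c['cy'])/c['fy'],1])
    return o+r*(z-o[2])/r[2]
def cloud(c,d):
    R=cv2.Rodrigues(np.array(c['rvec'],float))[0]; t=np.array(c['tvec'],float).ravel()
    v,u=np.mgrid[:d.shape[0],:d.shape[1]]
    P=np.stack([(u-c['cx'])/c['fx']*d,(v-c['cy'])/c['fy']*d,d],-1)
    return (P-t)@R
E
python3 - <<'E'
from h import *
for n in('scene','top'):
    im,d,c=shot(n,n+'0'); R=cv2.Rodrigues(np.array(c['rvec'],float))[0]
    print(n,c['fx'],-R.T@np.array(c['tvec'],float).ravel(),R[2],(d>0).mean())
a=cv2.resize(cv2.imread('pics/top0.png'),(800,600)); cv2.imwrite('pics/top0b.png',a)
E
```

```text
scene 441.7547101080893 [-0.23142951  0.73445053  0.66961728] [ 0.65622561 -0.52170515 -0.54515289] 0.996016156462585
top 492.9152980157127 [0.36664229 0.15327514 1.21726623] [ 0.10765979  0.01694165 -0.99404343] 0.9957695578231293
```

View pics/top0b.png

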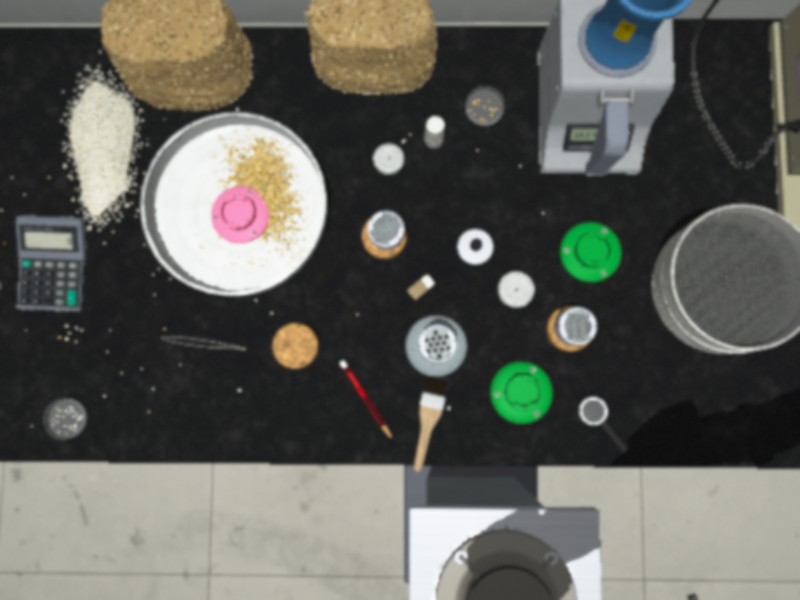

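View pics/scene0.png

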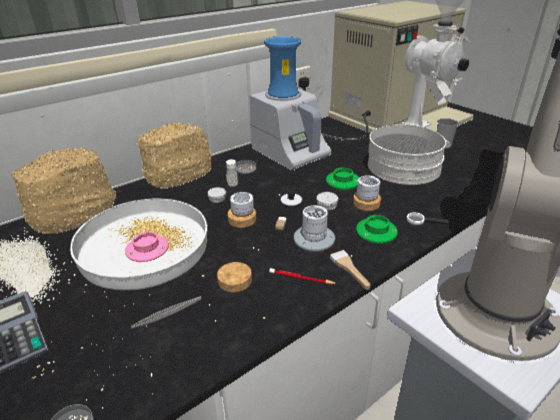

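The pictures show the coarse sieve (large holes) in the grey receiver at about (436,345) in the 800 px top view. Two sieves are on cork at (386,235) and (573,325), the free cork stand is at (295,345), and the lid with its black knob is at (475,246). The green and pink items are decoys.

```bash
python3 - <<'E'
from h import *
z=np.load('pics/top0.npz'); im=z['im']; d=z['d']; c={k:z[k] for k in('fx','fy','cx','cy','rvec','tvec')}
P=cloud(c,d)
for n,u,v in(('recv',436,345),('padL',386,235),('padR',573,325),('free',295,345),('lid',475,246)):
    x,y=u*.7,v*.7
    u0,v0=int(x),int(y); W=P[v0-35:v0+35,u0-35:u0+35].reshape(-1,3)
    zz=W[:,2]; m=zz>.01
    print(n,ray(c,x,y,.03).round(3),'zmax pct',np.percentile(zz[m],[50,90,97,99,100]).round(4))
    for lo,hi in((.002,.008),(.008,.016),(.016,.027),(.027,.04),(.05,.09),(.06,.09)):
        s=W[(zz>lo)&(zz<hi)]
        if len(s)>15:
            (cx,cy),r=cv2.minEnclosingCircle(s[:,:2].astype(np.float32)); print('   ',lo,hi,len(s),'c',round(cx,4),round(cy,4),'r',round(r,4),'zmed',np.median(s[:,2]).round(4))
crops=[cv2.resize(im[int(v*.7)-30:int(v*.7)+30,int(u*.7)-30:int(u*.7)+30],(260,260),interpolation=cv2.INTER_CUBIC) for u,v in((436,345),(386,235),(573,325))]
cv2.imwrite('pics/crops0.png',np.hstack(crops))
print(env.get_state()['orientation'])
cw=calibration('wrist'); R=cv2.Rodrigues(np.array(cw['rvec'],float))[0]; print(-R.T@np.array(cw['tvec'],float).ravel(),R,cw['fx'],cw['cx'],cw['cy'],env.get_state()['tcp_pos'])
E
```

```text
recv [0.425 0.115 0.03 ] zmax pct [0.0656 0.0805 0.0845 1.2173 1.2173]
    0.002 0.008 637 c 0.4311 0.1161 r 0.119 zmed 0.0038
    0.008 0.016 721 c 0.4287 0.1312 r 0.0883 zmed 0.0107
    0.05 0.09 532 c 0.4249 0.1146 r 0.0299 zmed 0.0701
    0.06 0.09 530 c 0.4249 0.1146 r 0.03 zmed 0.0701
padL [0.613 0.201 0.03 ] zmax pct [0.0518 0.0652 0.0691 1.2173 1.2173]
    0.002 0.008 472 c 0.6229 0.2049 r 0.123 zmed 0.0029
    0.008 0.016 54 c 0.5605 0.1762 r 0.0624 zmed 0.0118
    0.016 0.027 222 c 0.5863 0.1885 r 0.0684 zmed 0.0213
    0.05 0.09 472 c 0.6164 0.2004 r 0.0307 zmed 0.0547
    0.06 0.09 163 c 0.6159 0.2002 r 0.0303 zmed 0.0647
padR [ 0.46  -0.115  0.03 ] zmax pct [0.0582 0.0726 0.0764 1.2173 1.2173]
    0.002 0.008 524 c 0.4648 -0.1225 r 0.1182 zmed 0.0031
    0.008 0.016 164 c 0.4643 -0.1089 r 0.1145 zmed 0.0104
    0.016 0.027 321 c 0.4859 -0.0856 r 0.0786 zmed 0.0221
    0.027 0.04 40 c 0.4866 -0.0807 r 0.0766 zmed 0.0293
    0.05 0.09 569 c 0.4558 -0.1123 r 0.0306 zmed 0.0623
    0.06 0.09 424 c 0.4558 -0.1123 r 0.0306 zmed 0.0638
free [0.423 0.353 0.03 ] zmax pct [0.0213 0.0249 0.0276 1.2173 1.2173]
    0.002 0.008 455 c 0.4255 0.3603 r 0.1162 zmed 0.0028
    0.008 0.016 31 c 0.4489 0.3597 r 0.1061 zmed 0.0138
    0.016 0.027 734 c 0.4229 0.3549 r 0.0384 zmed 0.0213
lid [0.594 0.049 0.03 ] zmax pct [0.0208 0.0346 0.0397 1.2173 1.2173]
    0.002 0.008 552 c 0.6027 0.0485 r 0.1209 zmed 0.003
    0.008 0.016 374 c 0.5611 0.0738 r 0.0735 zmed 0.0116
    0.016 0.027 237 c 0.5419 0.0457 r 0.0831 zmed 0.0237
    0.027 0.04 112 c 0.5589 0.0105 r 0.0636 zmed 0.0325
[-8.08750193e-04  9.82494095e-01  1.86291851e-01 -2.14577861e-04]
[ 0.31998088 -0.59871258  0.37381044] [[ 0.36622854 -0.93052281 -0.00198768]
 [-0.88600001 -0.34935683  0.30488322]
 [-0.2843952  -0.10989586 -0.95238767]] 331.6756501505833 279.6805800534441 208.01333279493696 [ 0.24693755 -0.62777285  0.30299917]
```

View pics/crops0.png

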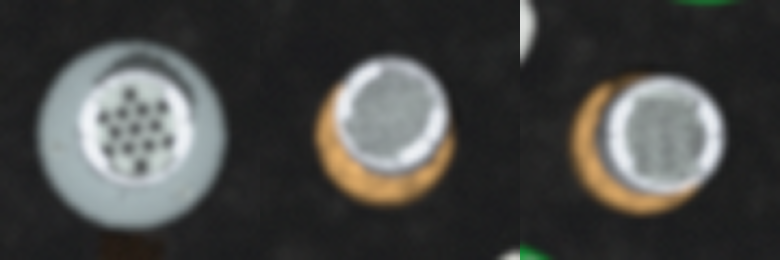

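Rim heights of 66, 74 and 82 mm identify them. The fine sieve is at (0.616,0.200), the medium at (0.456,-0.112), and the coarse in the receiver at (0.425,0.115). The free pad is at (0.423,0.355). Next I'll take wrist views for accurate centres and angles.

```bash
cat >> h.py <<'E'
def quat(yaw): return [0.0,np.cos(yaw/2),np.sin(yaw/2),0.0]   # tool down, tool x at yaw
def ik(x,y,z,yaw): 
    return kin.inverse_kinematics([x,y,z],quat(yaw))
def lookpose(tx,ty,zr,yaw,h=0.20):
    """TCP position so the wrist camera's axis hits (tx,ty,zr) from h above it"""
    fx,fz=0.305,0.9524; off=0.0785-h*fx/fz
    return tx-off*np.cos(yaw),ty-off*np.sin(yaw),zr+h-0.071
def look(tx,ty,zr,fn,h=0.20,yaws=(0,.5,-.5,1,-1,1.57,-1.57,2.2,-2.2,3.1)):
    q0=np.array(env.get_state()['qpos']); best=None
    for yw in yaws:
        p=lookpose(tx,ty,zr,yw,h); q=ik(*p,yw)
        if q is not None:
            s=np.abs(np.array(q)-q0).max()
            if best is None or s<best[0]: best=(s,p,yw,q)
    s,p,yw,q=best; env.goto_joints(q); print(fn,'yaw',yw,'t',env.get_state()['time'])
    return shot('wrist',fn)
E
python3 - <<'E'
from h import *
for n,(x,y) in dict(fine=(.616,.2),med=(.456,-.112),rec=(.425,.115),free=(.423,.353)).items():
    for z in(.1,.25):
        o=[]
        for yw in np.arange(-3,3.2,.5):
            q=ik(x,y,z,yw); o.append('--' if q is None else f'{q[6]:.2f}')
        print(n,z,*o)
look(.456,-.112,.074,'w_med'); look(.594,.049,.02,'w_lid',h=.25); look(.616,.2,.066,'w_fine'); look(.425,.115,.082,'w_rec')
I=[cv2.imread(f'pics/{n}.png') for n in('w_med','w_lid','w_fine','w_rec')]
I=[cv2.resize(i,(400,300),interpolation=cv2.INTER_AREA) for i in I]
cv2.imwrite('pics/m1.png',np.vstack([np.hstack(I[:2]),np.hstack(I[2:])]))
E
```

```text
fine 0.1 0.84 1.05 1.55 2.05 -2.15 -2.65 -2.24 -1.84 -1.42 -0.92 -0.39 0.09 0.57
fine 0.25 0.87 1.22 1.72 2.22 -2.24 -2.69 -2.25 -1.82 -1.35 -0.87 -0.35 0.13 0.60
med 0.1 1.33 1.44 1.94 -2.80 -2.42 -1.99 -1.58 -1.17 -0.73 -0.29 0.15 0.59 1.08
med 0.25 1.58 1.86 2.36 -2.31 -2.49 -2.01 -1.54 -1.06 -0.58 -0.11 0.37 0.85 1.31
rec 0.1 0.65 1.03 1.41 1.91 -2.13 -2.77 -2.32 -1.91 -1.55 -1.07 -0.58 -0.10 0.38
rec 0.25 0.93 1.41 1.91 2.41 -2.61 -2.65 -2.17 -1.69 -1.22 -0.76 -0.28 0.19 0.65
free 0.1 0.29 0.68 1.07 1.57 2.07 -2.30 -2.84 -2.47 -1.91 -1.40 -0.94 -0.47 0.01
free 0.25 0.51 0.97 1.35 1.85 2.35 -2.60 -2.92 -2.42 -1.82 -1.22 -0.73 -0.25 0.24
w_med yaw 1.57 t 2.0917
w_lid yaw 2.2 t 3.0333
w_fine yaw 2.2 t 3.7083
w_rec yaw 2.2 t 4.6083
```

View pics/m1.png

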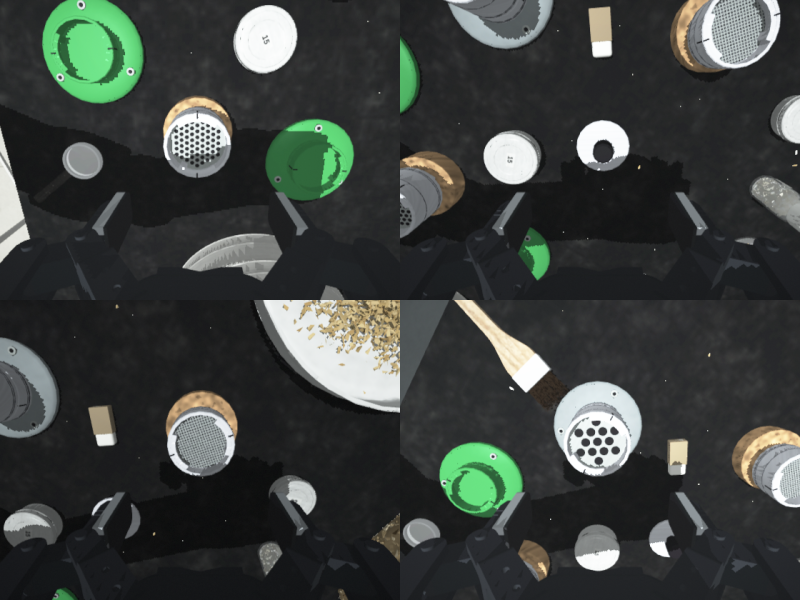

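The views show the medium at (198,142), the lid at (603,145), the fine at (202,440) and the coarse at (598,440), all with rims in clear sight. I'll rectify the rim planes for centres and index angles.

```bash
cat >> h.py <<'E'
def patch(im,c,x,y,z,half=0.045,s=5000):
    """metric top-down patch at height z; +x world up, +y world left"""
    n=int(2*half*s); k=np.arange(n)/s-half
    X=x-k[:,None]+0*k[None]; Y=y-k[None]+0*k[:,None]
    P=np.stack([X,Y,np.full_like(X,z)],-1).reshape(-1,3)
    uv,_=cv2.projectPoints(P,np.array(c['rvec'],float),np.array(c['tvec'],float),np.array([[c['fx'],0,c['cx']],[0,c['fy'],c['cy']],[0,0,1]],float),None)
    uv=uv.reshape(n,n,2).astype(np.float32)
    return cv2.remap(im,uv[...,0],uv[...,1],cv2.INTER_CUBIC)
def rimfit(c,d,x,y,z):
    """circle through the outer edge of the depth points near rim height z"""
    P=cloud(c,d).reshape(-1,3); s=P[(abs(P[:,2]-z)<.004)&(np.hypot(P[:,0]-x,P[:,1]-y)<.04)]
    (cx,cy),r=cv2.minEnclosingCircle(s[:,:2].astype(np.float32)); return cx,cy,r,np.median(s[:,2])
def load(fn):
    z=np.load('pics/'+fn+'.npz'); return z['im'],z['d'],{k:z[k] for k in('fx','fy','cx','cy','rvec','tvec')}
def ringfit(im,c,x,y,z,R=.030,s=5000,half=.045,thr=None):
    """refine centre: bright disc's outer contour in the metric patch"""
    p=patch(im,c,x,y,z,half,s); g=cv2.cvtColor(p,cv2.COLOR_BGR2GRAY); return p,g
E
python3 - <<'E'
from h import *
out=[]
for fn,x,y,z in(('w_med',.456,-.112,.074),('w_fine',.616,.2,.066),('w_rec',.425,.115,.082),('w_lid',.594,.049,.012)):
    im,d,c=load(fn); f=rimfit(c,d,x,y,z); print(fn,np.round(f,4))
    p,g=ringfit(im,c,x,y,z)
    p=cv2.resize(p,(400,400)); 
    cx=int((y+.045-f[1])/.09*400); cy=int((x+.045-f[0])/.09*400)
    cv2.circle(p,(cx,cy),int(.03/.09*400),(0,0,255),1); out.append(p[50:350])
cv2.imwrite('pics/m2.png',np.vstack([np.hstack(out[:2]),np.hstack(out[2:])]))
E
```

```text
w_med [ 0.4539 -0.1111  0.0303  0.0746]
w_fine [0.6153 0.2021 0.0303 0.0666]
w_rec [0.4241 0.1161 0.0304 0.0827]
w_lid [0.5962 0.0486 0.0302 0.013 ]
```

View pics/m2.png

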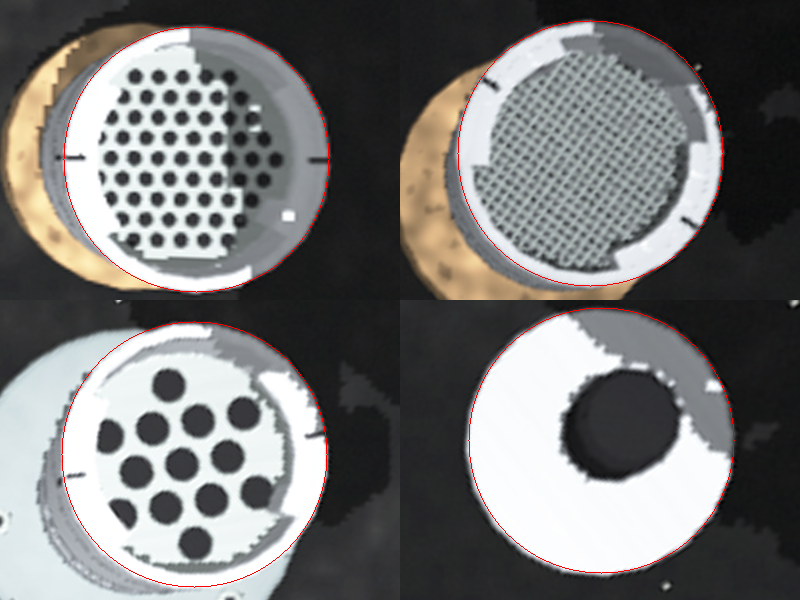

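Rim fits are good. The index angles in world terms are about 89.5° for the medium, 55.4° for the fine and 99.5° for the coarse. Now I'll move the coarse sieve to the free stand, then look at the bare receiver.

```bash
cat >> h.py <<'E'
D=np.pi/180; GH=0.071   # TCP above the shoulder when gripping
def st(tag=''):
    s=env.get_state(); print(tag,'t %.1f'%s['time'],'tcp',np.round(s['tcp_pos'],4),'F',np.round(s['force'],1),'T',np.round(s['torque'],2),'op %.4f'%s['opening'],'q7 %.2f'%s['qpos'][6]); return s
def above(x,y,z,yaw): env.reach([x,y,z],quat(yaw))
def down(x,y,z,v=.1,sf=None):
    r=env.movel([x,y,z],velocity=v,stop_force=sf); return r
E
python3 - <<'E'
from h import *
yw=143*D; x,y=.4241,.1161; px,py=.4222,.3555
env.grip(.085,40)
above(x,y,.20,yw); down(x,y,.032+GH,.12); st('pre'); env.grip(.05,40); st('gripped')
down(x,y,.21,.12); st('up')
im,d,c=shot('wrist','held')
above(px,py,.21,yw); down(px,py,.118,.15); print(down(px,py,.095,.04,6)); s=st('set')
env.grip(.085); p=s['tcp_pos']; down(p[0],p[1],.21,.2); st('rel')
look(.4241,.1161,.032,'w_rec2',h=.2)
im,d,c=load('w_rec2'); f=rimfit(c,d,.4241,.1161,.032); print(np.round(f,4))
p=patch(im,c,f[0],f[1],.032); p=cv2.resize(p,(400,400)); cv2.circle(p,(200,200),133,(0,0,255),1)
cv2.imwrite('pics/m3.png',np.hstack([p,cv2.resize(cv2.imread('pics/held.png'),(400,300))[:,:].copy() if 0 else cv2.resize(cv2.imread('pics/held.png'),(400,400))]))
E
```

```text
pre t 6.2 tcp [0.4245 0.1163 0.1034] F [ 0.1  0.4 -0.3] T [-0.   -0.    0.05] op 0.0849 q7 -0.01
gripped t 6.5 tcp [0.4245 0.1161 0.1038] F [-1.1 -0.8  6.3] T [-0.17  0.29  0.03] op 0.0593 q7 -0.01
up t 7.5 tcp [0.4237 0.1158 0.2094] F [-0.9  0.  -1.7] T [-0.02  0.03  0.02] op 0.0593 q7 0.21
True
set t 9.8 tcp [0.4227 0.3558 0.1032] F [-0.5 -0.3  1.9] T [ 0.15 -0.16 -0.  ] op 0.0591 q7 -0.41
rel t 10.8 tcp [0.4225 0.3551 0.2092] F [ 0.   0.5 -0.6] T [0.02 0.   0.03] op 0.0849 q7 -0.29
w_rec2 yaw 1.57 t 11.8333
[0.4235 0.1163 0.0304 0.0326]
```

View pics/m3.png

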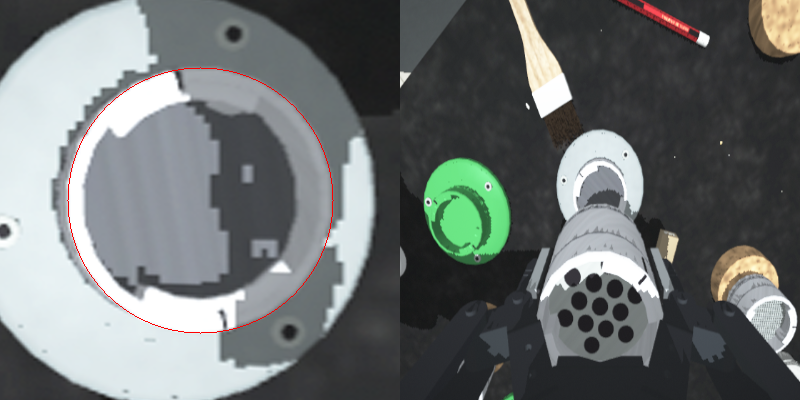

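The receiver is clear, with its centre at (0.4235,0.1163) and its index lines at about (180,85) and (222,318), which gives an x axis at about 10°. Next I'll centre the fine sieve in the jaws with two crossed grips, then measure the camera bias against it.

```bash
cat >> h.py <<'E'
def centre(x,y,zs,yaw):
    """two crossed grips: last one at yaw; leaves the sieve released, returns its centre"""
    env.grip(.085,25); above(x,y,zs+GH+.08,yaw-90*D); down(x,y,zs+GH,.12); env.grip(.05,25); st('c1'); env.grip(.085)
    q=ik(x,y,zs+GH,yaw); q0=list(env.get_state()['qpos']); q0[6]+=90*D
    env.goto_joints(q0 if q0[6]<2.9 else q); env.grip(.05,25); s=st('c2'); return np.array(s['tcp_pos'])
E
python3 - <<'E'
from h import *
p=centre(.6153,.2021,.032,98.4*D); env.grip(.085)
down(p[0],p[1],.2,.2)
look(p[0],p[1],.066,'w_fine2',yaws=(1.57,)); im,d,c=load('w_fine2'); f=rimfit(c,d,p[0],p[1],.066); print('vis',np.round(f,4),'tcp',p)
pt=patch(im,c,p[0],p[1],.066); pt=cv2.resize(pt,(400,400)); cv2.circle(pt,(200,200),133,(0,0,255),1); cv2.imwrite('pics/m4.png',pt)
s=env.get_state(); a=s['orientation']; print(a)
E
```

```text
c1 t 14.4 tcp [0.6159 0.2023 0.1042] F [-0.6 -0.5  6.1] T [-0.09  0.22  0.03] op 0.0593 q7 -1.99
c2 t 16.6 tcp [0.6152 0.2021 0.103 ] F [-0.6 -0.6  2.6] T [0.01 0.23 0.02] op 0.0593 q7 -0.42
w_fine2 yaw 1.57 t 17.8417
vis [0.6149 0.2026 0.0306 0.0666] tcp [0.61515744 0.20206334 0.10296901]
[-4.92721880e-04  7.06119332e-01  7.08091431e-01 -1.33071820e-03]
```

View pics/m4.png

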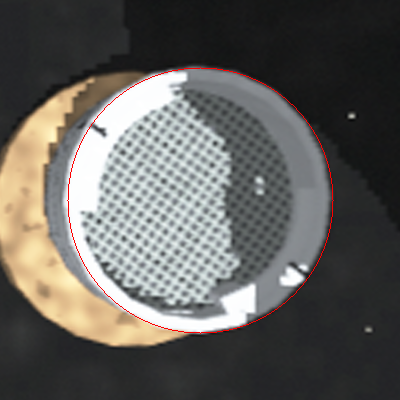

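The camera bias is under 0.5 mm, and the fine sieve's index is at about 55° (lines at (98,129) and (298,270)). Now I'll fit the fine sieve.

```bash
cat >> h.py <<'E'
def turn(deg,rate=60):
    q=np.array(env.get_state()['qpos'],float); n=max(1,int(round(abs(deg)/15)))
    for i in range(n):
        q1=q.copy(); q1[6]+=(i+1)/n*deg*D; env.goto_joints(list(q1))
def fit(x,y,zrim,yaw,sf=8):
    """carry the held stage over (x,y), lower until its shoulder rests on zrim"""
    above(x,y,zrim+GH+.05,yaw); down(x,y,zrim+GH+.014,.12)
    r=down(x,y,zrim+GH-.006,.03,sf); s=st('seat %s dz %.1f mm'%(r,1e3*(env.get_state()['tcp_pos'][2]-zrim-GH))); return s
E
python3 - <<'E'
from h import *
x,y=.6152,.2021
above(x,y,.18,98*D); down(x,y,.032+GH,.12); env.grip(.05,40); st('g'); down(x,y,.2,.15); st('up')
above(.4238,.1158,.2,143*D); s=fit(.4238,.1158,.032,143*D)
E
```

```text
g t 19.3 tcp [0.6158 0.2023 0.1043] F [-1.6 -1.   6.5] T [-0.1   0.31 -0.02] op 0.0592 q7 -0.42
up t 20.1 tcp [0.6146 0.2018 0.199 ] F [ 0.5  0.5 -1.4] T [ 0.01  0.06 -0.03] op 0.0592 q7 -0.39
seat True dz 0.8 mm t 22.2 tcp [0.4241 0.1158 0.1038] F [0.2 0.1 2.1] T [ 0.02 -0.13 -0.04] op 0.0593 q7 0.20
```

```bash
python3 - <<'E'
from h import *
turn(-92); s=st('turned'); print(s['orientation'])
env.grip(.085); s=st('rel'); p=s['tcp_pos']; down(p[0],p[1],.2,.2)
look(.424,.116,.066,'w_f3',yaws=(1.57,.9,2.2)); im,d,c=load('w_f3'); f=rimfit(c,d,.424,.116,.066); print('vis',np.round(f,4))
pt=patch(im,c,.424,.116,.066); pt=cv2.resize(pt,(400,400)); cv2.circle(pt,(200,200),133,(0,0,255),1); cv2.imwrite('pics/m5.png',np.hstack([pt,cv2.resize(im,(400,400))]))
E
```

```text
turned t 24.4 tcp [0.424  0.1157 0.1037] F [-0.3 -0.5  3.1] T [-0.11  0.02 -0.03] op 0.0591 q7 -1.40
[2.78001851e-04 9.01038969e-01 4.33738033e-01 1.34485176e-04]
rel t 24.8 tcp [0.424  0.1157 0.1037] F [ 0.7 -0.3  0.5] T [ 0.01  0.04 -0.04] op 0.0852 q7 -1.40
w_f3 yaw 0.9 t 25.6583
vis [0.424  0.1161 0.0303 0.0666]
```

View pics/m5.png

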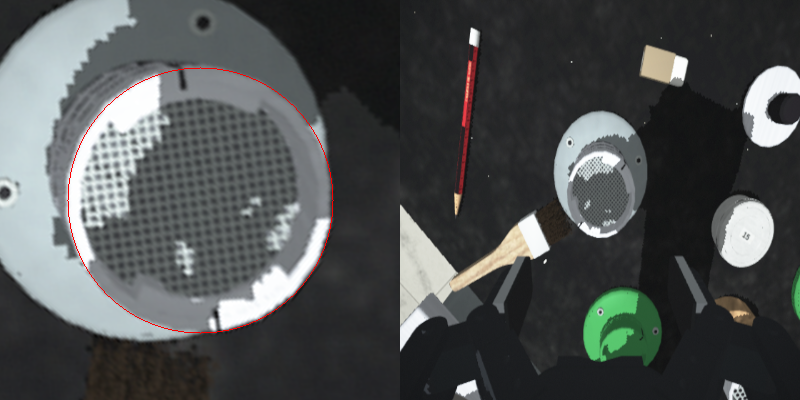

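The fine sieve is locked. Its lines at (182,78) and (214,320) put its index at about 7.5°, and the rim is at 66.6 mm, level. Next is the medium.

```bash
python3 - <<'E'
from h import *
p=centre(.4541,-.1115,.032,134.5*D); env.grip(.05,40); st('g')
down(p[0],p[1],.21,.15); st('up')
above(.424,.1157,.24,143*D); s=fit(.424,.1157,.066,143*D)
E
```

```text
c1 t 28.0 tcp [ 0.4546 -0.1115  0.1039] F [-1.7  1.   6. ] T [0.1  0.23 0.03] op 0.0596 q7 -0.91
c2 t 30.1 tcp [ 0.454  -0.1115  0.1031] F [-0.3  0.3  4.6] T [0.01 0.23 0.01] op 0.0594 q7 0.66
g t 30.3 tcp [ 0.454  -0.1115  0.1032] F [-1.5  0.5  4.9] T [0.01 0.35 0.08] op 0.0593 q7 0.66
up t 31.2 tcp [ 0.4534 -0.1116  0.2092] F [-0.2 -0.3 -2.3] T [-0.03  0.02  0.02] op 0.0594 q7 0.76
seat True dz 0.1 mm t 33.4 tcp [0.4242 0.1157 0.1371] F [-1.6 -2.  10.1] T [-0.18  0.38  0.02] op 0.0595 q7 0.24
```

Seated (dz 0.1 mm, the same as the grip height). Turning it now.

```bash
python3 - <<'E'
from h import *
down(.424,.1157,env.get_state()['tcp_pos'][2]+.0005,.02)
turn(-92); s=st('turned'); print(2*np.arctan2(s['orientation'][2],s['orientation'][1])/D)
env.grip(.085); s=st('rel'); p=s['tcp_pos']; down(p[0],p[1],.24,.2)
look(.424,.116,.108,'w_m3',yaws=(1.57,.9,2.2)); im,d,c=load('w_m3'); f=rimfit(c,d,.424,.116,.108); print('vis',np.round(f,4))
pt=patch(im,c,.424,.116,.108); pt=cv2.resize(pt,(400,400)); cv2.circle(pt,(200,200),133,(0,0,255),1)
look(.4225,.3555,.082,'w_c3',yaws=(1.57,.9,2.2)); im,d,c=load('w_c3'); f=rimfit(c,d,.4225,.3555,.082); print('coarse vis',np.round(f,4))
p2=patch(im,c,f[0],f[1],.082); p2=cv2.resize(p2,(400,400)); cv2.circle(p2,(200,200),133,(0,0,255),1)
cv2.imwrite('pics/m6.png',np.hstack([pt,p2]))
E
```

```text
turned t 35.9 tcp [0.4238 0.1157 0.1373] F [ 0.5  0.8 -1.4] T [-0.01  0.02 -0.02] op 0.0594 q7 -1.36
51.40015479637258
rel t 36.2 tcp [0.4239 0.1157 0.1374] F [-0.3 -0.5 -0.5] T [-0.05  0.   -0.01] op 0.0850 q7 -1.37
w_m3 yaw 0.9 t 37.1583
vis [0.4236 0.1156 0.0303 0.1086]
w_c3 yaw 1.57 t 38.15
coarse vis [0.422  0.3567 0.0303 0.0826]
```

View pics/m6.png

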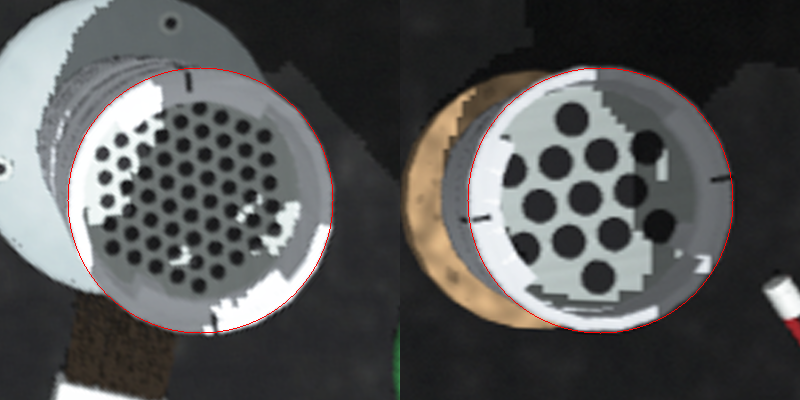

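The medium is locked: rim at 108.6 mm, lines at (188,80) and (210,322), index at about 5°. The coarse's index is at about 99° (lines at (476,219) and (720,180)). Next is the coarse.

```bash
python3 - <<'E'
from h import *
p=centre(.4222,.3562,.032,147*D); env.grip(.05,40); st('g')
down(p[0],p[1],.24,.15); st('up')
above(.4238,.1154,.27,143*D); s=fit(.4238,.1154,.108,143*D)
if abs(s['tcp_pos'][2]-.179)<.003:
    down(.4238,.1154,s['tcp_pos'][2]+.0005,.02)
    turn(-91); s=st('turned'); print(2*np.arctan2(s['orientation'][2],s['orientation'][1])/D)
    env.grip(.085); s=st('rel'); p=s['tcp_pos']; down(p[0],p[1],.28,.2)
    look(.424,.116,.158,'w_c4',yaws=(1.57,.9,2.2)); im,d,c=load('w_c4'); f=rimfit(c,d,.424,.116,.158); print('vis',np.round(f,4))
    pt=patch(im,c,.424,.116,.158); pt=cv2.resize(pt,(400,400)); cv2.circle(pt,(200,200),133,(0,0,255),1)
    cv2.imwrite('pics/m7.png',pt)
E
```

```text
c1 t 40.2 tcp [0.4225 0.3566 0.1039] F [-1.5 -1.8  6. ] T [-0.2   0.22  0.01] op 0.0593 q7 -1.76
c2 t 42.3 tcp [0.4222 0.3562 0.103 ] F [-0.  -0.2  1.8] T [-0.06  0.04  0.01] op 0.0589 q7 -0.19
g t 42.5 tcp [0.4222 0.3562 0.1031] F [-0.8 -0.6  3.6] T [-0.21  0.1  -0.06] op 0.0595 q7 -0.19
up t 43.6 tcp [0.4218 0.3556 0.239 ] F [-0.2 -0.9 -1.8] T [-0.01 -0.01 -0.  ] op 0.0593 q7 -0.06
seat True dz -0.0 mm t 45.8 tcp [0.424  0.1154 0.179 ] F [-0.8 -0.9  7.1] T [-0.24  0.27  0.01] op 0.0591 q7 0.29
turned t 48.2 tcp [0.4236 0.1154 0.1792] F [-0.1  0.4 -2.2] T [ 0.02 -0.04  0.02] op 0.0594 q7 -1.29
52.420271810988176
rel t 48.6 tcp [0.4237 0.1154 0.1792] F [-0.4  0.5  0.2] T [-0.   -0.02  0.03] op 0.0850 q7 -1.30
w_c4 yaw 0.9 t 49.4917
vis [0.4236 0.1155 0.0303 0.1586]
```

View pics/m7.png

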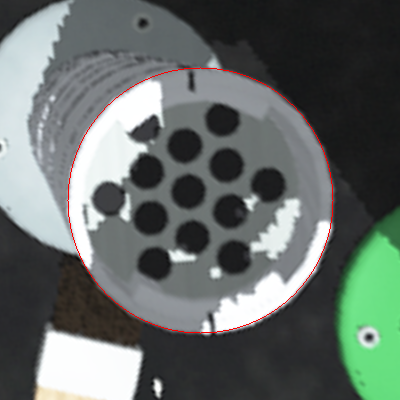

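The coarse is locked: rim at 158.6 mm, lines at (192,80) and (211,322), index at about 4.5°. Next is the lid.

```bash
python3 - <<'E'
from h import *
x,y,z=.5964,.0483,.0875; yw=120*D
env.grip(.055,25); above(x,y,.17,yw-90*D); print(down(x,y,z,.06,8)); st('d'); env.grip(.005,20); st('c1'); env.grip(.055)
turn(90); env.grip(.005,40); s=st('c2'); g=s['tcp_pos'][2]-.008
down(x,y,.28,.2); st('up')
above(.4238,.1152,.28,yw); down(.4238,.1152,.158+g+.012,.1); r=down(.4238,.1152,.158+g-.006,.03,7); s=st('seat %s'%r); print('lid dz mm',1e3*(s['tcp_pos'][2]-.158-g))
E
```

```text
False
d t 52.4 tcp [0.5967 0.0483 0.0879] F [-0.2 -0.3  0.4] T [ 0.02  0.02 -0.  ] op 0.0552 q7 -1.54
c1 t 52.8 tcp [0.5966 0.0483 0.0878] F [0.6 0.4 1.7] T [-0.07  0.06  0.05] op 0.0211 q7 -1.54
c2 t 55.7 tcp [0.5964 0.0483 0.0876] F [-0.4 -0.4  1.8] T [-0.06  0.13  0.01] op 0.0205 q7 0.03
up t 56.9 tcp [0.5957 0.0481 0.2787] F [-1.2  0.1 -0.8] T [ 0.03 -0.02 -0.02] op 0.0204 q7 0.16
seat True t 58.5 tcp [0.4245 0.1155 0.2374] F [-1.3 -0.3  6.9] T [-0.08  0.21 -0.01] op 0.0203 q7 -0.04
lid dz mm -0.1831761094723272
```

```bash
python3 - <<'E'
from h import *
env.grip(.055); s=st('rel'); p=s['tcp_pos']; down(p[0],p[1],.34,.12)
look(.424,.1155,.162,'w_l4',h=.22,yaws=(1.57,.9,2.2)); im,d,c=load('w_l4'); f=rimfit(c,d,.424,.1155,.162); print('lid vis',np.round(f,4))
pt=cv2.resize(patch(im,c,.424,.1155,.162),(400,400)); cv2.circle(pt,(200,200),133,(0,0,255),1)
above(.5,-.25,.35,1.57); st()
i2,_,_=shot('scene','scene_end'); cr=cv2.resize(i2[120:270,240:390],(400,400),interpolation=cv2.INTER_CUBIC)
cv2.imwrite('pics/m8.png',np.hstack([pt,cr]))
E
```

```text
rel t 59.0 tcp [0.4236 0.115  0.2366] F [ 0.2 -0.3 -0.1] T [ 0.01  0.05 -0.02] op 0.0550 q7 -0.04
w_l4 yaw 2.2 t 60.2333
lid vis [0.4239 0.1154 0.0304 0.163 ]
 t 61.7 tcp [ 0.5006 -0.2477  0.35  ] F [ 0.6  0.6 -0.5] T [ 0.02 -0.03 -0.04] op 0.0550 q7 0.28
```

View pics/m8.png

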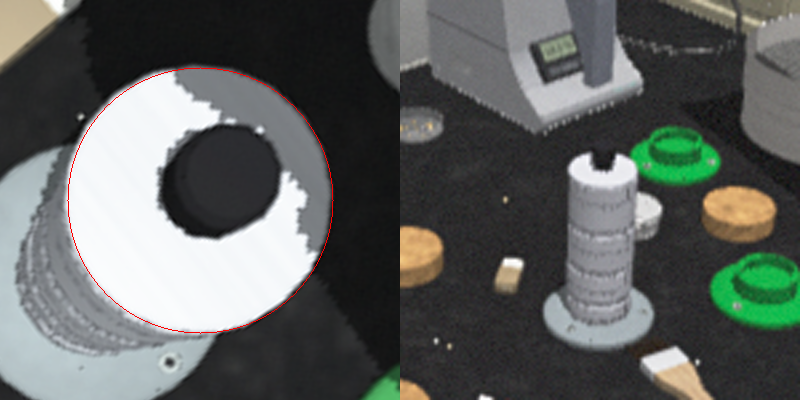

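The column stands straight, and the lid is flat and centred on top: its disc at (200,200) in the left view is at 163 mm, against 162 expected. The arm is clear.

```bash
python3 -c "
from h import *
job.job_done(); st()"
```

```text
the job is handed in; nothing more can be done
the job is handed in; nothing more can be done
```

The sieve column is built and the job is handed in, at about 62 s of the 144 s allowed. I parked the coarse sieve on the free cork stand, then fitted the fine, medium and coarse sieves in turn. Each was seated by contact force and turned about 91–92° clockwise before release. The lid went on last, and the arm was moved clear of everything.

| Part | Measured height | Expected height | Index angle |
|---|---|---|---|
| Receiver | rim 32.6 mm | 32 mm | about 10° |
| Fine sieve | rim 66.6 mm | 66 mm | about 7.5° |
| Medium sieve | rim 108.6 mm | 108 mm | about 5° |
| Coarse sieve | rim 158.6 mm | 158 mm | about 4.5° |
| Lid | disc top 163 mm | 162 mm | – |

- **Centring:** all parts are within about 1 mm of each other sideways.
- **Alignment:** each stage's index lines are within about 3° of those below, against the 19° allowed.
- **Checks:** no check failed. The index angles are read from pictures, good to about 1°, and the camera and arm positions agreed to about 0.5 mm. The cork-stand position was not separately confirmed for the judge's first step; the coarse sieve's rim there read 82.6 mm against 82 mm expected. The system gives no verdict on hand-in.

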